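# Set a waffle iron to preheat

### The job

Get the waffle iron ready to preheat: shut its lid fully, and turn the dial sunk in the round well clockwise until its pointer stands at the waffle mark, the little square grid on the rim. Do not move the jars or the mug standing around it, and take your hand away when it is set.

Things in the scene. Friction and masses are not known exactly. Their poses are not given: they have to be found in the camera images.
- waffle_iron: Black keyhole-shaped waffle iron, steel lid, fixed to the table; 363 mm long, 176 mm wide, 89 mm high shut. Origin on the table right under the dial's axis; +x runs from the dial to the lid's hinge, +y to the left seen from the dial end, z up. Baking plates and lid are round, radius 88 mm, centred at x = 185 mm. Shut, nothing above z = 62 mm lies within 72 mm of the dial's axis.
- dial_axis (a point): point on the dial's vertical turning axis, level with the rim of the well, 62 mm above the table. The well is round, radius 56 mm, 37 mm deep, in a turret of outer radius 72 mm with a light metal rim. In the well turns a black disc of radius 40 mm, its top 28 mm below the rim, carrying an upright light metal bar.
- dial (a joint): dial angle, rad: 0 at the small ring mark (off), grows clockwise seen from above, stop at 4.71; waffle mark at 2.88. In the iron's frame the pointer's direction is 2.356 minus this, counted counter-clockwise from +x. Even friction of about 0.08 N m; stays where left, no spring or detents. Can be turned by pushing the side of the bar with closed fingers let down into the well beside it.
- pointer_tip (a point): tip of the pointer, on top of the dial's bar. The bar is 12 mm thick with a hub of radius 10 mm round the axis, stands from the disc's top (28 mm below the well's rim) to 4 mm below the rim; it reaches 38 mm from the axis at its pointed end (the pointer, black line on top) and 18 mm at its short round end.
- waffle_mark (a point): the waffle mark: a square grid of 2 x 2 fields, 14 mm across, on the metal rim, 64 mm from the dial's axis, 30 degrees to the right of the line from the dial to the lid's hinge. The other rim marks are plain lines and one small ring (off).
- lid (a joint): opening angle of the lid, rad: 0 shut, grows as it opens upward and away from the dial. It has a stiff hinge (about 0.6 N m of friction, lid 0.45 kg) and stays where it is left. Pushing its outer side or its handle down and towards the dial shuts it; 2 to 8 N at the handle will do.
- lid_hinge (a point): middle of the lid's hinge line, 60 mm above the table, 278 mm from the dial's axis; the line runs along the iron's y
- lid_handle (a point): middle of the upper (outer) face of the lid's handle, a flat black tongue 74 mm wide, 11 mm thick, that stands out 24 mm from the lid's edge towards the dial; 187 mm from the hinge line, and 19 mm above the hinge when shut; the face is turned up when shut and leans over backwards with the lid when open
- honey_jar: honey jar with a yellow lid, 46 mm across, 68 mm high, loose, beside the dial end; origin at the middle of its underside
- green_mug: dark green mug with a handle, 86 x 102 mm, 90 mm high, loose, beside the dial end; origin at the middle of its underside
- paprika_jar: spice jar, 44 mm across, 105 mm high, loose, to the right; origin at the middle of its underside
- turmeric_jar: spice jar, 44 mm across, 105 mm high, loose, to the right; origin at the middle of its underside

How it is judged:
At the end, for the whole second after the job is handed in: The lid is shut (within 0.04 rad, 7 mm at the handle) and the dial stands still with its pointer at the waffle mark (2.88 rad, within 0.14 rad or 8 degrees) (value of joint lid below 0.04 rad and value of joint dial between 2.74 and 3.02 rad and velocity of joint dial between -0.05 and 0.05 rad/s); the robot touches nothing.
It fails at once if the honey jar, the mug or one of the two loose spice jars is moved by more than 30 mm (distance of any of honey_jar, green_mug, paprika_jar, turmeric_jar from where it was at the start of the episode above 0.03 m).
It also fails if it takes over 48 s, if anything falls off the work surface, if the arm or the gripper's body presses on something with over 40 N, if the wrist force passes 120 N, or if a joint passes its speed limit or range.

### The arm

A 6-joint arm with a two-finger parallel gripper is mounted at the origin on the work surface; the furniture and walls round the work are solid. World frame = base frame: x ahead of the robot, y to its left, z up, the work surface at z = 0. Lengths are in m, angles in rad, forces in N, time in s.
With the tool pointing down it reaches from about 0.375 to 0.9 m from the base axis. Payload 3.1 kg.
Tool frame: the origin (TCP) lies between the finger pads; the fingertips stand robot.finger_overhang ahead of it and the grasp point (between the pads) lies 3 mm ahead of it (robot.finger_overhang is the distance from the TCP to the fingertips, in m); z points along the fingers, y is the line along which they close (so a half turn about z gives the same grasp; the last joint's range is limited). The gripper opens to 87 mm and grips with 3 to 60 N. Pads are 19 mm wide; open, the fingers measure 117 mm over their backs; the gripper's body (75 mm by 190 mm) begins 51 mm behind the grasp point.
Start: joints at [0.943, 0.527, 1.433, -0, 1.181, -0.178], TCP at [0.272, 0.563, 0.245] pointing down, gripper open.
Joint ranges: [-3.08, 3.08], [-0.75, 2.2], [0.22, 2.44], [-1.43, 4.57], [0, 2.65], [-2.85, 2.85]. Speed limits (rad/s): [2.79, 2.79, 3.14, 3.14, 3.14, 3.14].

### API

Orientations are given as a unit quaternion [x, y, z, w].
In Python, from rig import get_obs, vision, hand_in, nets, robot gives the robot as it stands.
- The arm moves only by the tool apply_moves, never from a script. Its argument "series" is a list of rows, each an object with "offset": the shift along the world's x, y, z in cm, a list of three; "rot": the turn, a rotation vector about the world's x, y, z in degrees, a list of three. A call has 1 to 20 rows; each row is the pose to reach, as a shift and turn from the pose commanded when the call began; what a row does not reach only later rows make up. A row lasts 1/10 s, in which the tool goes at most 50 mm and 8.59 degrees, less where a joint would pass 70% of its speed; a pose out of reach is approached as far as the arm can. A call with a gripper value outside its range is refused whole. "hand" is the opening, from 0 (shut) to 1 (fully open), set as the call begins (left out, the last holds). The fingers move at their own pace and stop on an object; "newtons" is the grip in N (left out, the last holds). Time passes only in rows, so rows that repeat a pose let the fingers close. It gives the time, the measured TCP pose, the force, the opening and the grip force at its end, in the units of the state.
- get_obs(): the state, without advancing time (a new reading comes with each control period).
- vision.camera(name): name is "scene" or "top" or "wrist"; returns the picture (420x560x3 uint8, red, green, blue); there is no depth.
- vision.calibration(name): a dict with "K" (3x3 intrinsics, pixels), "R" (3x3) and "t" (3): a world point X has camera coordinates R X + t. Camera axes: x right, y down, z forward; pixel columns grow to the right and rows downward; lengths in m; the calibration is good to about 2 mm. A picture is of the moment at which its call begins: read the wrist's pose just before it. calibration takes no time and is no camera call; for the wrist camera it gives the pose at the moment of the call.
- hand_in(): hands the job in; it is judged then, once.
Trained networks look in the newest picture that a camera, given by its name, has taken for a name from the list of things; names that differ only in an ending like _2 or _b are one class to them, and where a whole thing is asked for, a point or a joint stands for the part that bears it (a point fixed in the world has none). Each returns a list of dicts, best first, with "conf" (0 to 1); they miss things now and then, are a little off and sometimes report something else, mostly with a low value. They report only what shows in the picture. A call takes as long as a camera call.
- nets.search_frame(camera, query): "centre" ([x, y, z] in m, in world coordinates, good to about 4 mm: the middle of the surface that is visible of it).
- nets.spot_point(camera, query): "centre" ([x, y, z] in m, in world coordinates, good to about 4 mm: a listed point, or the origin of a listed thing).
The state is a dict: "time": time; "q": joint angles; "joint_velocities": joint speeds; "joint_torque": joint torques, N m; "position": TCP position; "tool_rot": TCP orientation; "ft_force": force on the tool from outside, world axes, zero at the start; "moment": the same for the moment, N m; "grip_width": finger opening in m; "grip_force": force on a finger pad.
Only numpy, scipy, OpenCV 4.12 (cv2) and the standard library are available. Lean on these libraries where they do the work, as an engineer would, in place of code of your own. Each camera call takes 0.05 s, during which the arm holds its last target. There are 200 camera calls.

## Working session

There is one attempt and no reset: what is moved stays moved. The work goes in short steps, Python scripts to look and compute and a tool call to move; the robot and the scene stay as the last step left them, time stands still between calls to the robot, and variables do not carry over. Pictures are saved under pics/ and viewed, at most 10 in all, crops included, and the job is handed in when it is done.

Besides the shell and the picture viewer there is one more tool, called after ">>>" in YAML: its name, and indented under it one key for each argument. apply_moves: Moves the arm, as the interface text tells. Its arguments: {"type":"object","properties":{"series":{"type":"array"},"hand":{"type":"number"},"newtons":{"type":"number"}},"required":["series"]}

```bash
mkdir -p pics; python3 - <<'E'
from rig import get_obs, vision, nets, robot
import cv2, numpy as np
s=get_obs(); print(s['time'],s['position'],s['tool_rot'],robot.finger_overhang,s['grip_width'])
for c in ("top","scene"):
    im=vision.camera(c); cv2.imwrite(f"pics/{c}0.png",im[:,:,::-1])
    for q in ("dial_axis","pointer_tip","waffle_mark","lid_hinge","lid_handle","honey_jar","green_mug","paprika_jar","turmeric_jar","waffle_iron"):
        r=nets.spot_point(c,q)
        print(c,q,[(np.round(d['centre'],3).tolist(),round(d['conf'],2)) for d in r[:2]])
E
```

```text
0.0 [0.2713229  0.56226525 0.24355053] [ 2.23011038e-01  9.74815290e-01 -1.02502828e-03 -4.21243839e-04] 0.022 0.08681067263445048
top dial_axis [([0.463, 0.011, 0.063], 0.95)]
top pointer_tip [([0.477, 0.045, 0.058], 0.9), ([0.515, -0.026, 0.065], 0.43)]
top waffle_mark [([0.514, -0.02, 0.064], 0.93)]
top lid_hinge [([0.742, -0.013, 0.058], 0.65)]
top lid_handle [([0.604, -0.0, 0.189], 0.61)]
top honey_jar [([0.445, 0.164, -0.002], 0.56)]
top green_mug [([0.456, -0.141, -0.003], 0.72), ([0.522, -0.4, -0.0], 0.35)]
top paprika_jar [([0.518, -0.399, 0.002], 0.57)]
top turmeric_jar [([0.484, -0.322, 0.0], 0.81)]
top waffle_iron [([0.466, 0.011, 0.003], 0.98), ([0.446, 0.159, -0.001], 0.24)]
scene dial_axis [([0.466, 0.01, 0.06], 0.66), ([0.444, 0.16, 0.002], 0.38)]
scene pointer_tip [([0.485, 0.047, 0.058], 0.71)]
scene waffle_mark [([0.519, -0.025, 0.059], 0.81)]
scene lid_hinge [([0.737, -0.017, 0.058], 0.79)]
scene lid_handle [([0.604, -0.006, 0.189], 0.88)]
scene honey_jar [([0.441, 0.162, 0.002], 0.81), ([0.464, 0.009, 0.061], 0.2)]
scene green_mug [([0.459, -0.145, -0.001], 0.95)]
scene paprika_jar [([0.522, -0.397, -0.003], 0.69)]
scene turmeric_jar [([0.482, -0.324, 0.001], 0.95)]
scene waffle_iron [([0.465, 0.004, -0.001], 0.85), ([0.604, -0.006, 0.189], 0.45)]
```

View pics/top0.png

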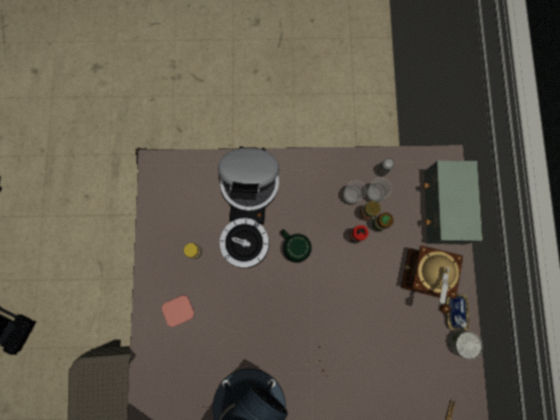

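View pics/scene0.png

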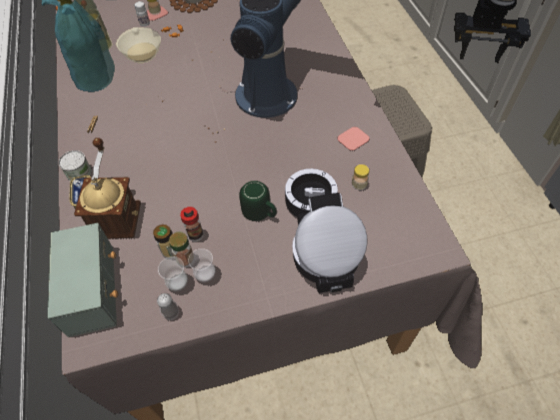

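The pictures show the iron with its lid about 38° open, and its handle is near pixel (245,188) in the top view. The dial bar is at (240,241), with its pointer to the upper left. The honey jar is at (191,250) and the mug at (297,247). The measured points agree with the given sizes: dial to hinge is 276 mm and the handle radius is 188 mm. The first move goes above the handle with the fingers shut.

>>> apply_moves:
  hand: 0
  newtons: 20
  series:
    - {"offset":[2.3,-4,1],"rot":[0,0,0]}
    - {"offset":[4.6,-8,2],"rot":[0,0,0]}
    - {"offset":[6.9,-12,2],"rot":[0,0,0]}
    - {"offset":[9.3,-16,2],"rot":[0,0,0]}
    - {"offset":[11.6,-20,2],"rot":[0,0,0]}
    - {"offset":[14,-24,2],"rot":[0,0,0]}
    - {"offset":[16.3,-28,2],"rot":[0,0,0]}
    - {"offset":[18.6,-32,2],"rot":[0,0,0]}
    - {"offset":[21,-36,2],"rot":[0,0,0]}
    - {"offset":[23.3,-40,2],"rot":[0,0,0]}
    - {"offset":[25.6,-44,2],"rot":[0,0,0]}
    - {"offset":[28,-48,2],"rot":[0,0,0]}
    - {"offset":[30.2,-52,2],"rot":[0,0,0]}
    - {"offset":[32.9,-56.6,2],"rot":[0,0,0]}
    - {"offset":[32.9,-56.6,2],"rot":[0,0,0]}
    - {"offset":[32.9,-56.6,2],"rot":[0,0,0]}
    - {"offset":[32.9,-56.6,2],"rot":[0,0,0]}

```text
time: 2.8
position: [0.5998, -0.0024, 0.2643]
tool_rot: [0.223, 0.975, 0.0, -0.001]
ft_force: [-0.3, 0.5, -0.5]
grip_width: 0.0004
grip_force: 0.0
```

>>> apply_moves:
  series:
    - {"offset":[0.2,0,-2.5],"rot":[0,0,0]}
    - {"offset":[0.2,0,-4.3],"rot":[0,0,0]}
    - {"offset":[0.1,0,-5.3],"rot":[0,0,0]}
    - {"offset":[-0.5,0,-6.2],"rot":[0,0,0]}
    - {"offset":[-1,0.1,-7],"rot":[0,0,0]}
    - {"offset":[-1.5,0.1,-7.9],"rot":[0,0,0]}
    - {"offset":[-2,0.2,-8.8],"rot":[0,0,0]}
    - {"offset":[-2.5,0.3,-9.8],"rot":[0,0,0]}
    - {"offset":[-3,0.3,-10.8],"rot":[0,0,0]}
    - {"offset":[-3.5,0.4,-11.8],"rot":[0,0,0]}

```text
time: 3.8
position: [0.5659, 0.0005, 0.1458]
tool_rot: [0.223, 0.975, -0.0, 0.001]
ft_force: [1.2, -0.6, 1.1]
grip_width: 0.0005
grip_force: 0.6
```

>>> apply_moves:
  series:
    - {"offset":[-0.3,0,-0.9],"rot":[0,0,0]}
    - {"offset":[-0.6,0,-1.8],"rot":[0,0,0]}
    - {"offset":[-0.8,0,-2.6],"rot":[0,0,0]}
    - {"offset":[-0.9,0,-3.3],"rot":[0,0,0]}
    - {"offset":[-1,0,-3.8],"rot":[0,0,0]}
    - {"offset":[-1,0,-4.3],"rot":[0,0,0]}
    - {"offset":[-1,0,-4.6],"rot":[0,0,0]}

```text
time: 4.5
position: [0.5551, 0.0009, 0.1012]
tool_rot: [0.223, 0.975, -0.0, -0.001]
ft_force: [-6.3, 0.6, 29.1]
grip_width: 0.0005
grip_force: 14.6
```

```bash
python3 - <<'E'
from rig import get_obs, vision, nets
import cv2, numpy as np
s=get_obs(); print(s['position'],s['ft_force'])
a=vision.camera("scene"); b=vision.camera("top")
cv2.imwrite("pics/m1.png",np.hstack([cv2.resize(a[150:310,240:400],(400,400)),cv2.resize(b[130:280,170:320],(400,400))])[:,:,::-1])
for c in("scene","top"): print([(np.round(d['centre'],3),d['conf']) for d in nets.spot_point(c,"lid_handle")[:2]])
E
```

```text
[0.55506882 0.00094368 0.10118213] [-6.28153551  0.55896268 29.08885186]
[(array([ 0.557, -0.002,  0.08 ]), 0.62)]
[]
```

View pics/m1.png

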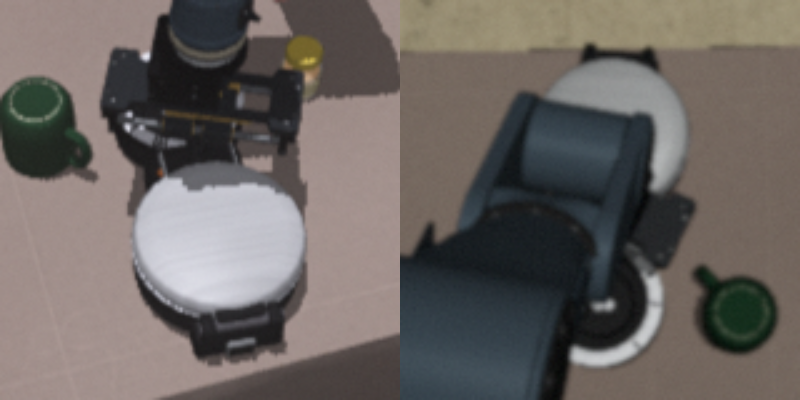

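The lid is shut: the fingertip is at z = 0.079 on the handle and pressing with 29 N. Next I lift off and look at the dial again.

>>> apply_moves:
  series:
    - {"offset":[0,0,2],"rot":[0,0,0]}
    - {"offset":[0,0,5],"rot":[0,0,0]}
    - {"offset":[-2,0.5,9],"rot":[0,0,0]}
    - {"offset":[-5,1,12],"rot":[0,0,0]}
    - {"offset":[-8,1.5,14],"rot":[0,0,0]}
    - {"offset":[-10,2,14],"rot":[0,0,0]}
    - {"offset":[-10,2,14],"rot":[0,0,0]}
    - {"offset":[-10,2,14],"rot":[0,0,0]}

```text
time: 5.5
position: [0.4563, 0.0207, 0.2407]
tool_rot: [0.223, 0.975, -0.0, 0.001]
ft_force: [0.3, -0.6, 0.1]
grip_width: 0.0003
grip_force: 0.0
```

```bash
cat > look.py <<'E'
from rig import get_obs, vision, nets
import cv2, numpy as np, sys
s=get_obs(); print(s['time'],np.round(s['position'],4),np.round(s['tool_rot'],3),s['ft_force'])
ims=[]
for c in("wrist","scene"):
    im=vision.camera(c); ims.append(im if c=="wrist" else cv2.resize(im[150:260,260:410],(573,420)))
    for q in("lid_handle","dial_axis","pointer_tip","waffle_mark","lid_hinge"):
        print(c,q,[(np.round(d['centre'],3).tolist(),round(d['conf'],2)) for d in nets.spot_point(c,q)[:2]])
cv2.imwrite(sys.argv[1],cv2.resize(np.hstack(ims),(800,297))[:,:,::-1])
E
python3 look.py pics/m2.png
```

```text
5.5 [0.4563 0.0207 0.2407] [ 0.223  0.975 -0.     0.001] [ 0.30359323 -0.58463815  0.10796438]
wrist lid_handle []
wrist dial_axis [([0.46, 0.009, 0.06], 0.66)]
wrist pointer_tip [([0.478, 0.045, 0.056], 0.62)]
wrist waffle_mark []
wrist lid_hinge [([0.466, 0.011, 0.001], 0.62)]
scene lid_handle [([0.558, -0.001, 0.078], 0.85)]
scene dial_axis [([0.462, 0.01, 0.059], 0.97)]
scene pointer_tip [([0.479, 0.044, 0.061], 0.94)]
scene waffle_mark [([0.518, -0.025, 0.062], 0.95)]
scene lid_hinge [([0.74, -0.02, 0.063], 0.97)]
```

View pics/m2.png

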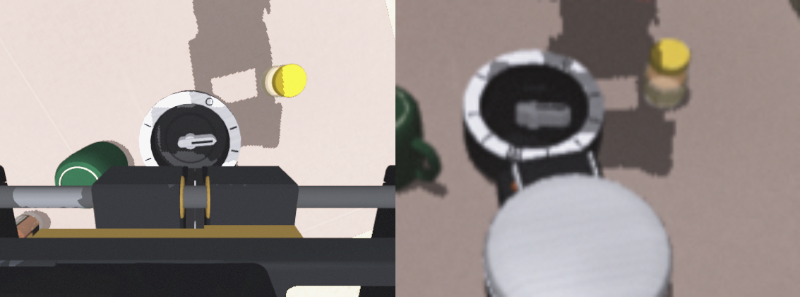

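The lid handle now reads z = 0.078, so it is shut. The dial pointer stands at about 66° in the world frame, with a radius of 38 mm as given. The target is about -35°, so it needs roughly 101° clockwise. In the wrist picture the dial centre is near (190,143) and the off ring near (209,101). I'm lowering the fingers on the counter-clockwise side of the pointer.

>>> apply_moves:
  series:
    - {"offset":[-0.2,1.5,-4],"rot":[0,0,0]}
    - {"offset":[-0.3,2.0,-8],"rot":[0,0,1]}
    - {"offset":[-0.3,2.0,-11],"rot":[0,0,2]}
    - {"offset":[-0.3,2.0,-13],"rot":[0,0,2]}
    - {"offset":[-0.3,2.0,-14.5],"rot":[0,0,2]}
    - {"offset":[-0.3,2.0,-15.5],"rot":[0,0,2]}
    - {"offset":[-0.3,2.0,-16.3],"rot":[0,0,2]}
    - {"offset":[-0.3,2.0,-17],"rot":[0,0,2]}
    - {"offset":[-0.3,2.0,-17.5],"rot":[0,0,2]}
    - {"offset":[-0.3,2.0,-17.8],"rot":[0,0,2]}
    - {"offset":[-0.3,2.0,-17.8],"rot":[0,0,2]}

```text
time: 7.2
position: [0.4527, 0.0408, 0.0625]
tool_rot: [0.206, 0.979, 0.0, 0.0]
ft_force: [-0.1, -0.9, 0.1]
grip_width: 0.0004
grip_force: 0.0
```

```bash
python3 - <<'E'
from rig import get_obs
import numpy as np
s=get_obs(); p=s['position']; print(s['ft_force'],p)
for th in [66]+list(range(61,-46,-5)):
    t=np.radians(th); q=np.array([.463,.010])+.024*np.array([np.cos(t),np.sin(t)])+.0155*np.array([-np.sin(t),np.cos(t)])
    print(th,np.round(100*(q-p[:2]),1),th-66)
E
```

```text
[-0.058242   -0.88654179  0.09344079] [0.45273427 0.0408316  0.06249055]
66 [ 0.6 -0.3] 0
61 [ 0.8 -0.2] -5
56 [ 1.1 -0.2] -10
51 [ 1.3 -0.2] -15
46 [ 1.6 -0.3] -20
41 [ 1.8 -0.3] -25
36 [ 2.1 -0.4] -30
31 [ 2.3 -0.5] -35
26 [ 2.5 -0.6] -40
21 [ 2.7 -0.8] -45
16 [ 2.9 -0.9] -50
11 [ 3.1 -1.1] -55
6 [ 3.3 -1.3] -60
1 [ 3.4 -1.5] -65
-4 [ 3.5 -1.7] -70
-9 [ 3.6 -1.9] -75
-14 [ 3.7 -2.2] -80
-19 [ 3.8 -2.4] -85
-24 [ 3.8 -2.6] -90
-29 [ 3.9 -2.9] -95
-34 [ 3.9 -3.1] -100
-39 [ 3.9 -3.4] -105
-44 [ 3.8 -3.6] -110
```

>>> apply_moves:
  series:
    - {"offset":[0.3,-0.1,0],"rot":[0,0,0]}
    - {"offset":[0.6,-0.3,0],"rot":[0,0,0]}
    - {"offset":[0.8,-0.2,0],"rot":[0,0,-5]}
    - {"offset":[1.1,-0.2,0],"rot":[0,0,-10]}
    - {"offset":[1.3,-0.2,0],"rot":[0,0,-15]}
    - {"offset":[1.6,-0.3,0],"rot":[0,0,-20]}
    - {"offset":[1.8,-0.3,0],"rot":[0,0,-25]}
    - {"offset":[2.1,-0.4,0],"rot":[0,0,-30]}
    - {"offset":[2.3,-0.5,0],"rot":[0,0,-35]}
    - {"offset":[2.5,-0.6,0],"rot":[0,0,-40]}
    - {"offset":[2.7,-0.8,0],"rot":[0,0,-45]}
    - {"offset":[2.9,-0.9,0],"rot":[0,0,-50]}
    - {"offset":[3.1,-1.1,0],"rot":[0,0,-55]}
    - {"offset":[3.3,-1.3,0],"rot":[0,0,-60]}
    - {"offset":[3.4,-1.5,0],"rot":[0,0,-65]}
    - {"offset":[3.5,-1.7,0],"rot":[0,0,-70]}
    - {"offset":[3.6,-1.9,0],"rot":[0,0,-75]}

```text
time: 8.9
position: [0.49, 0.0223, 0.0628]
tool_rot: [0.761, 0.649, 0.001, 0.001]
ft_force: [1.9, 3.6, -2.1]
grip_width: 0.0003
grip_force: 2.2
```

```bash
python3 look.py pics/m3.png
```

```text
8.9 [0.49   0.0223 0.0628] [0.761 0.649 0.001 0.001] [ 1.94777878  3.63629296 -2.0912348 ]
wrist lid_handle [([0.558, 0.001, 0.08], 0.7)]
wrist dial_axis []
wrist pointer_tip []
wrist waffle_mark []
wrist lid_hinge []
scene lid_handle [([0.557, -0.003, 0.078], 0.72)]
scene dial_axis [([0.466, 0.01, 0.058], 0.63)]
scene pointer_tip [([0.504, 0.004, 0.058], 0.64)]
scene waffle_mark [([0.517, -0.026, 0.061], 0.86)]
scene lid_hinge [([0.742, -0.018, 0.059], 0.62)]
```

View pics/m3.png

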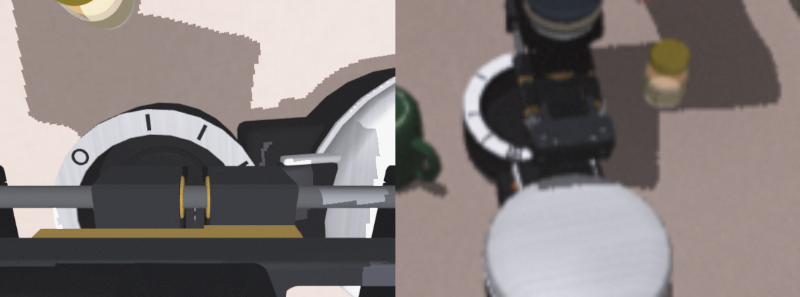

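The pointer reads about -8.4° against a commanded -9°, so the push tracks well. I'll finish the turn to -34.5°, back off and lift.

>>> apply_moves:
  series:
    - {"offset":[0.1,-0.3,0],"rot":[0,0,-5]}
    - {"offset":[0.2,-0.5,0],"rot":[0,0,-10]}
    - {"offset":[0.2,-0.7,0],"rot":[0,0,-15]}
    - {"offset":[0.3,-1.0,0],"rot":[0,0,-20]}
    - {"offset":[0.3,-1.2,0],"rot":[0,0,-25]}
    - {"offset":[0.3,-1.2,0],"rot":[0,0,-25]}
    - {"offset":[0.3,-1.2,0],"rot":[0,0,-25]}
    - {"offset":[0.5,-1.0,0],"rot":[0,0,-25]}
    - {"offset":[0.6,-0.8,0],"rot":[0,0,-25]}
    - {"offset":[0.6,-0.8,1.5],"rot":[0,0,-25]}
    - {"offset":[0.6,-0.8,4],"rot":[0,0,-25]}
    - {"offset":[0.6,-0.8,8],"rot":[0,0,-25]}
    - {"offset":[-1,2,12],"rot":[0,0,-25]}
    - {"offset":[-3,6,15],"rot":[0,0,-25]}
    - {"offset":[-4,10,18],"rot":[0,0,-25]}
    - {"offset":[-5,14,18],"rot":[0,0,-25]}
    - {"offset":[-6,18,18],"rot":[0,0,-25]}
    - {"offset":[-6,18,18],"rot":[0,0,-25]}
    - {"offset":[-6,18,18],"rot":[0,0,-25]}

```text
time: 11.4
position: [0.4277, 0.2021, 0.2425]
tool_rot: [0.881, 0.473, -0.001, 0.0]
ft_force: [0.1, -1.1, 0.6]
grip_width: 0.0002
grip_force: 0.0
```

```bash
python3 look.py pics/m4.png; python3 - <<'E'
from rig import vision,nets
import cv2,numpy as np
b=vision.camera("top")
cv2.imwrite("pics/m5.png",cv2.resize(b[140:280,170:350],(720,560),interpolation=cv2.INTER_CUBIC)[:,:,::-1])
for q in("dial_axis","pointer_tip","waffle_mark","lid_handle","lid_hinge","honey_jar","green_mug"): print(q,[(np.round(d['centre'],3).tolist(),round(d['conf'],2)) for d in nets.spot_point("top",q)[:2]])
E
```

```text
11.4 [0.4277 0.2021 0.2425] [ 0.881  0.473 -0.001  0.   ] [ 0.07342427 -1.131865    0.61434807]
wrist lid_handle [([0.555, 0.001, 0.079], 0.65)]
wrist dial_axis []
wrist pointer_tip [([0.493, -0.011, 0.054], 0.54)]
wrist waffle_mark [([0.523, -0.024, 0.064], 0.88)]
wrist lid_hinge []
scene lid_handle [([0.556, -0.001, 0.079], 0.66)]
scene dial_axis []
scene pointer_tip [([0.501, -0.01, 0.059], 0.76)]
scene waffle_mark [([0.516, -0.026, 0.063], 0.57)]
scene lid_hinge [([0.743, -0.018, 0.061], 0.86)]
dial_axis [([0.464, 0.011, 0.065], 0.89)]
pointer_tip [([0.494, -0.012, 0.054], 0.85)]
waffle_mark [([0.516, -0.026, 0.065], 0.82)]
lid_handle [([0.554, 0.003, 0.078], 0.59)]
lid_hinge [([0.742, -0.015, 0.057], 0.82)]
honey_jar []
green_mug [([0.453, -0.143, -0.004], 0.71)]
```

View pics/m4.png

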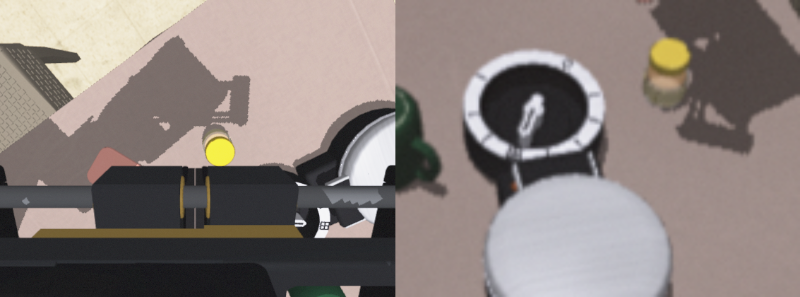

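View pics/m5.png

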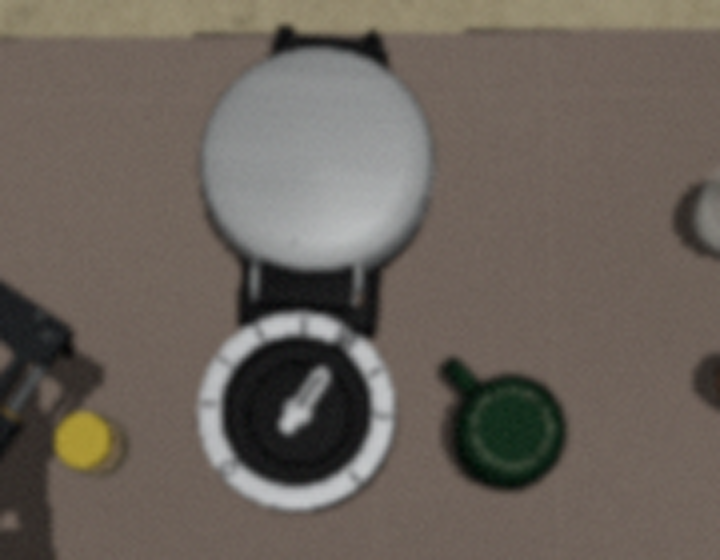

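The top view shows the lid shut. The pointer tip is at (326,370), in line with the waffle mark at (347,337) to within about 2°. The mug and honey jar are where they started, so I'm handing in.

```bash
python3 -c "
from rig import hand_in; print(hand_in())"
```

```text
the job is handed in; nothing more can be done
None
```

I handed the job in at about 12 s. The lid is shut, the dial pointer is within about 2° of the waffle mark as measured from the last top picture, the mug and jars were not touched, and the hand is clear. `hand_in` returned no verdict.

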